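# Draw the rolling pin out of the half-covered pan

## Task

Lift the hasp off its catch on the long steel pan, swing it back well past upright so that it is clear of the open mouth, and leave it open. Then grip the rolling pin inside, tilt it so that it comes out slantwise through the mouth from under the fixed half cover, and finish while still holding it still in the gripper, in the air with both of its ends about a hand's width or more above the pan's rim and nothing else carrying it. Leave the other kitchen things where they are.

Things in the scene. Friction and masses are not known exactly. Their poses are not given: they have to be found in the camera images.
- pan: Long narrow steel food pan fixed to the table, 138 mm wide (its x) by 328 mm long (its y) by 90 mm high, walls and floor 4 mm thick (a look-only rim lip adds 10 mm around). Origin: centre of its underside; z up. A fixed flat metal cover 4 mm thick (underside 90 mm, top 94 mm above the table) closes the half at y < 0, so its free edge runs across the pan at y = 0. The other half, from y = 0 to the end wall's inner face at y = +160 mm, is the open mouth, 130 mm wide inside.
- mouth (a point): Centre of the pan's open mouth, at rim height (90 mm above the table), at pan x = 0, y = +80 mm. Axes as the pan's.
- hasp (a joint): Angle of the hasp, a flat steel strap 24 mm wide and 3 mm thick that lies level across the middle of the mouth (along the pan's x) on a staple at the pan's front, -x, long wall when this reads 0. It grows as the free end is lifted and swung over towards the pan's +x side; upright at 1.57, stop at 2.5 rad. The hinge is stiff (0.13 N m) and stays where it is left. Starts between 0 and 0.2.
- hasp_grip (a point): Centre of the black grip block on the hasp's free end: 16 mm along the strap, 28 mm wide along the pan's y, 24 mm high, standing on the strap. Shut, it lies outside the pan's front wall, 16 to 32 mm beyond its outer face, 106 mm above the table; 166 mm from the hinge axis along the strap and 12.5 mm above it. Pinched on its 28 mm width it can turn between the fingers as the hasp swings. Axes turn with the hasp; as the pan's when shut.
- hasp_hinge (a point): Point on the hasp's hinge axis, which runs along the pan's y on top of the +x long wall: pan x = +72 mm, y = +80 mm, 94 mm above the table. Fixed to the pan, axes as the pan's.
- pin: The wooden rolling pin, 280 mm long, round; middle 180 mm is 28 mm thick, the ends taper to 20 mm; 0.09 to 0.18 kg. Origin at its centre; its y runs along its length, at the start along the pan's y. It lies in the pan on two low white rests (12 mm wide along the pan's y, 56 mm long across it, up to 26 mm above the table, at pan y = -70 and +25 mm), its axis 32 mm above the table in the middle of the pan's width, and about half of it is under the cover.
- pin_center (a point): Centre of the rolling pin (same point as its origin); axes as the pin's.
- pin_front (a point): Middle of the pin's end face that starts under the open mouth (+140 mm along the pin's y); at the start 8 to 24 mm from the pan's end wall.
- pin_tail (a point): Middle of the pin's other end face, which starts under the cover (-140 mm along the pin's y).
- mixing_bowl: Bystander, leave alone: steel mixing bowl, 150 mm wide, 60 mm high. Origin: centre of its underside.
- measure: Bystander, leave alone: small aluminium mug, 72 mm wide, 70 mm high, with a handle. Origin: centre of its underside.
- loaf_tin: Bystander, leave alone: dark loaf tin, 120 by 200 mm, 60 mm high. Origin: centre of its underside.
- spice_jar: Bystander, leave alone: amber jar, 56 mm wide, 85 mm high. Origin: centre of its underside.
- spoon: Bystander, leave alone: steel spoon, 220 mm long, lying flat. Origin: on the table near its middle.
- cake_ring: Bystander, leave alone: steel cake ring, 80 mm wide, 45 mm high. Origin: centre of its underside.
- ramekin: Bystander, leave alone: white ramekin, 80 mm wide, 45 mm high. Origin: centre of its underside.

How it is judged:
By the outcome, as a careful person would: the job done as asked, in the order asked, and still so for the second after the job is handed in, while the arm keeps its last pose, push and grip.
It also fails if it takes over 51 s, if anything falls off the work surface, if the arm or the gripper's body presses on something with over 40 N, if the wrist force passes 120 N, or if a joint passes its speed limit or range.

## Robot

A 6-joint arm with a two-finger parallel gripper is mounted at the origin on the work surface. World frame = base frame: x ahead of the robot, y to its left, z up, the work surface at z = 0. Lengths are in m, angles in rad, forces in N, time in s.
With the tool pointing down it reaches from about 0.25 to 0.775 m from the base axis. Payload 4 kg.
Tool frame: the origin (TCP) lies at the very end of the fingers, on their centre line; the grasp point (between the pads) lies 19 mm behind it (grip_depth is the distance from the TCP to the grasp point, in m); z points along the fingers, y is the line along which they close (so a half turn about z gives the same grasp; the last joint's range is limited). The gripper opens to 85 mm and grips with 20 to 120 N. Pads are 22 mm wide; open, the fingers measure 114 mm over their backs; the gripper's body (76 mm by 85 mm) begins 54 mm behind the grasp point. The pads swing forward as they close: fully open they stand 13 mm farther back than shut.
Start: joints at [-1.354, 0.087, 1.371, -0, 1.684, -0.103], TCP at [0.173, -0.522, 0.231] pointing down, gripper open.
Joint ranges: [-3.1, 3.1], [-0.76, 2.03], [0.27, 2.55], [-1.08, 4.22], [0.17, 2.65], [-2.57, 2.57]. Speed limits (rad/s): [2.79, 2.79, 3.14, 3.14, 3.14, 3.14].

## Interface

Orientations are given as a rotation vector (axis times angle).
In Python, from rig import observe, capture, camera_model, job_done, grip_depth gives the robot as it stands. The module is installed in compiled form; this text tells all that it offers.
- The arm moves only by the shell command python3 -m creep 'ROWS' [FORCE]. ROWS is JSON, a list that holds one entry, the list of rows, each a list of 7 numbers: the shift along the tool's x, y, z in mm, then the turn, a rotation vector about the tool's x, y, z in degrees, then the opening, from 0 (shut) to 1 (fully open). A call has 1 to 12 rows; each row is the pose to reach, as a shift and turn from the pose commanded when the call began, along the tool's axes at that moment; what a row does not reach only later rows make up. A row lasts 1/10 s, in which the tool goes at most 50 mm and 8.59 degrees, less where a joint would pass 70% of its speed; a pose out of reach is approached as far as the arm can. A call with a gripper value outside its range is refused whole. The fingers move at their own pace and stop on an object; FORCE is the grip in N (left out, the last holds). Time passes only in rows, so rows that repeat a pose let the fingers close. It gives the time, the measured TCP pose, the force, the opening and the grip force at its end, in the units of the state.
- observe(): the state, without advancing time (a new reading comes with each control period).
- capture(name): name is "scene" or "top"; returns (picture, depth): 384x512x3 uint8, red, green, blue; 384x512 float32, m along the optical axis (not along the pixel's ray), 0 where there is no reading.
- camera_model(name): a dict with "vertical_fov" (degrees; the focal length in pixels is half the picture's height over the tangent of half this angle, whatever the lens; pixels are square), "cx", "cy" (the principal point, pixels), "dist_coeffs" ([k1, k2, p1, p2, k3] as OpenCV has them; the pictures are not rectified), "origin" and "rotation" of the camera in the world. Camera axes: x right, y up, looking along -z (the intrinsics and any distortion apply to the point x, -y, -z); pixel columns grow to the right and rows downward; lengths in m; the calibration is good to about 2 mm. A picture is of the moment at which its call begins. camera_model takes no time and is no camera call.
- job_done(): hands the job in; it is judged then, once.
The state is a dict: "t": time; "joint_pos": joint angles; "dq": joint speeds; "joint_efforts": joint torques, N m; "ee_pos": TCP position; "tcp_rot": TCP orientation; "wrist_force": force on the tool from outside, world axes, zero at the start; "ft_torque": the same for the moment, N m; "gripper_width": finger opening in m; "finger_force": force on a finger pad.
Only numpy, scipy, OpenCV 4.12 (cv2) and the standard library are available. Lean on these libraries where they do the work, as an engineer would, in place of code of your own. Each camera call takes 0.05 s, during which the arm holds its last target. There are 200 camera calls.

## Working session

There is one attempt and no reset: what is moved stays moved. The work goes in short steps, Python scripts to look and compute and a shell command to move; the robot and the scene stay as the last step left them, time stands still between calls to the robot, and variables do not carry over. Pictures are saved under pics/ and viewed, at most 10 in all, crops included, and the job is handed in when it is done.

```bash
mkdir -p pics
cat > h.py <<'E'
import numpy as np, cv2
from rig import *
from scipy.spatial.transform import Rotation as R
def K(n):
    m=camera_model(n); f=192/np.tan(np.radians(m["vertical_fov"]/2))
    return m,np.array([[f,0,m["cx"]],[0,f,m["cy"]],[0,0,1.]]),np.array(m["dist_coeffs"],float)
def rotm(m):
    r=np.array(m["rotation"],float)
    return r if r.shape==(3,3) else R.from_rotvec(r).as_matrix() if r.size==3 else R.from_quat(r).as_matrix()
def ray(n,px):
    m,k,d=K(n); p=cv2.undistortPoints(np.array(px,float).reshape(-1,1,2),k,d)[:,0]
    v=np.c_[p[:,0],-p[:,1],-np.ones(len(p))]
    return np.array(m["origin"]),v@rotm(m).T
def onz(n,px,z):
    o,v=ray(n,px); return o+v*((z-o[2])/v[:,2])[:,None]
def ondepth(n,px,dep):
    o,v=ray(n,px); return o+v*np.array([dep[int(round(b)),int(round(a))] for a,b in np.array(px).reshape(-1,2)])[:,None]
def cloud(n,dep):
    u,v=np.meshgrid(np.arange(512),np.arange(384)); o,r=ray(n,np.c_[u.ravel(),v.ravel()])
    return (o+r*dep.reshape(-1,1)).reshape(384,512,3)
def proj(n,P):
    m,k,d=K(n); c=(np.array(P,float).reshape(-1,3)-m["origin"])@rotm(m); c=c*[1,-1,-1]
    return cv2.projectPoints(c,np.zeros(3),np.zeros(3),k,d)[0][:,0]
def save(n,f):
    p,d=capture(n); cv2.imwrite(f"pics/{f}.png",p[:,:,::-1]); np.savez(f"pics/{f}.npz",p=p,d=d); return p,d
E
python3 - <<'E'
from h import *
for n in("top","scene"):
    p,d=save(n,n+"0"); print({k:np.round(v,3).tolist() for k,v in camera_model(n).items()})
print(observe(),grip_depth)
E
```

```text
{'vertical_fov': 52.397, 'cx': 257.75, 'cy': 188.526, 'dist_coeffs': [-0.098, 0.0, 0.0, 0.0, 0.0], 'origin': [0.389, -0.082, 1.177], 'rotation': [0.15, -0.145, -1.571]}
{'vertical_fov': 49.136, 'cx': 259.518, 'cy': 191.402, 'dist_coeffs': [0.011, 0.0, 0.0, 0.0, 0.0], 'origin': [1.279, -0.384, 1.31], 'rotation': [0.497, 0.319, 1.145]}
{'t': 0.1, 'joint_pos': array([-1.35414891e+00,  8.79297898e-02,  1.37210941e+00, -3.68939599e-05,
        1.68357868e+00, -1.03079121e-01]), 'dq': array([ 8.48036271e-05, -2.53106183e-03, -1.82484456e-03,  7.19272194e-04,
        2.55924096e-04,  1.22810397e-03]), 'joint_efforts': array([ 2.29848723e-03, -3.53015256e+01, -3.14218640e+01, -1.43342294e-05,
        7.96241598e-03,  6.49743853e-06]), 'ee_pos': array([ 0.17276912, -0.5216974 ,  0.23022635]), 'tcp_rot': array([-3.09954129e+00, -4.99760922e-01,  2.37890538e-04]), 'wrist_force': array([-0.316143  ,  0.72520778,  0.30013883]), 'ft_torque': array([-0.01655064,  0.03249196,  0.05304572]), 'finger_force': 0.0, 'gripper_width': 0.08525571339341999} 0.0187
```

View pics/top0.png

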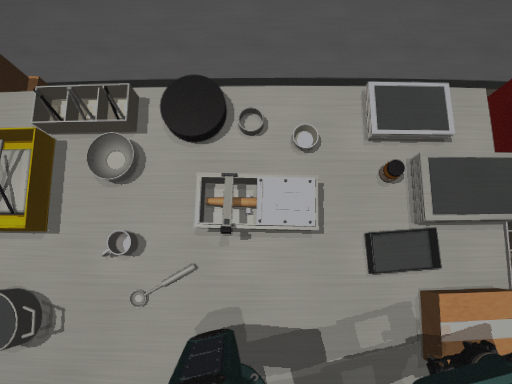

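View pics/scene0.png

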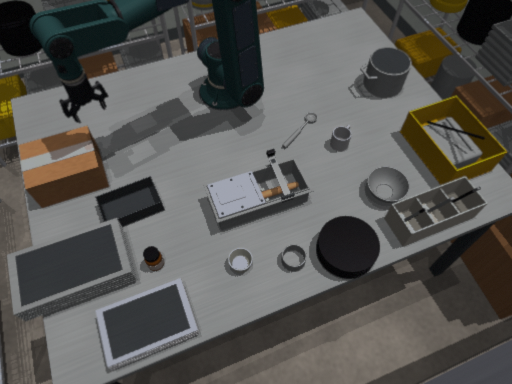

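The top view shows the pan at about (195–318, 175–230). The cover is on the right, the strap is at x≈228 and its black grip is at (226,229). The pin runs from (208,202) to (256,202). The pan's axes nearly match the world's, with the grip facing the robot.

```bash
cat > m.py <<'E'
from h import *
z=np.load("pics/top0.npz"); p,d=z["p"],z["d"]; C=cloud("top",d)
hsv=cv2.cvtColor(p,cv2.COLOR_RGB2HSV)
roi=np.zeros(d.shape,bool); roi[165:240,185:330]=1
# cover: flat region near z=.094
m=(roi&(abs(C[...,2]-.092)<.006)).astype(np.uint8); m[:,:258]=0
q=np.argwhere(m)[:,::-1]
W=onz("top",q,.094); r=cv2.minAreaRect((W[:,:2]*1000).astype(np.float32)); print("cover",r,np.median(C[m>0][:,2]))
m=(roi&(C[...,2]>.07)).astype(np.uint8); q=np.argwhere(m)[:,::-1]; W=onz("top",q,.09);r=cv2.minAreaRect((W[:,:2]*1000).astype(np.float32)); print("pan",r)
m=roi&(hsv[...,0]<20)&(hsv[...,1]>110)&(hsv[...,2]>60); q=np.argwhere(m)[:,::-1]; W=onz("top",q,.04);print("pin",len(q),W.min(0),W.max(0),cv2.minAreaRect((W[:,:2]*1000).astype(np.float32)),np.median(C[m][:,2]))
b=roi&(hsv[...,2]<45); b[:218]=0; b[:,:215]=0;b[:,245:]=0
q=np.argwhere(b)[:,::-1]; print("grip",len(q),q.min(0),q.max(0),C[b][:,2].round(3)); t=q[C[b][:,2]>.09]; W=onz("top",t,.118); print(W.min(0),W.max(0),W.mean(0))
# strap depth profile
for y in range(176,236,4): print(y,C[y,224:232:3].round(3).tolist())
E
python3 m.py
python3 - <<'E'
import cv2
a=cv2.imread('pics/top0.png')[165:245,180:330];b=cv2.imread('pics/scene0.png')[140:230,195:320]
import numpy as np
a=cv2.resize(a,None,fx=5,fy=5);b=cv2.resize(b,None,fx=2,fy=2); cv2.imwrite('pics/c.png',np.vstack([a,cv2.copyMakeBorder(b,0,0,0,a.shape[1]-b.shape[1],cv2.BORDER_CONSTANT)]))
E
```

```text
cover ((558.4669799804688, -165.21693420410156), (170.90185546875, 156.3741912841797), 89.56243133544922) 0.09386475187352483
pan ((546.1484985351562, -79.31011962890625), (376.70074462890625, 213.70155334472656), 83.54389953613281)
pin 301 [ 0.55308167 -0.07099009  0.04      ] [0.58053315 0.07382173 0.04      ] ((567.4552612304688, 1.2267532348632812), (145.18893432617188, 24.190170288085938), 87.91055297851562) 0.04289070619576063
grip 73 [220 227] [231 233] [ 0.149  0.147  0.147  0.146  0.144  0.147  0.146  0.147  0.149  0.148
  0.147  0.149  0.147  0.148  0.148  0.147  0.148  0.145  0.148  0.145
  0.146  0.149  0.146  0.146  0.148  0.148  0.148  0.148  0.147  0.15
  0.146 -0.001  0.145  0.147  0.147  0.149  0.148  0.15   0.146  0.148
  0.15   0.144 -0.002  0.15   0.148  0.148  0.15   0.15   0.149  0.148
  0.145  0.153  0.147  0.002  0.146  0.145  0.147  0.146  0.144  0.146
  0.146  0.139  0.144  0.141  0.136  0.134  0.134  0.136  0.136  0.137
  0.138  0.134  0.134]
[ 0.46836676 -0.0036436   0.118     ] [0.48474074 0.02364044 0.118     ] [0.47674117 0.0086743  0.118     ]
176 [[0.
[... 404 characters left out ...]
6, 0.111], [0.572, -0.002, 0.105]]
200 [[0.561, 0.014, 0.108], [0.56, 0.006, 0.11], [0.56, -0.002, 0.11]]
204 [[0.549, 0.014, 0.112], [0.549, 0.006, 0.113], [0.549, -0.003, 0.112]]
208 [[0.538, 0.014, 0.113], [0.538, 0.006, 0.11], [0.537, -0.003, 0.113]]
212 [[0.526, 0.013, 0.116], [0.526, 0.005, 0.113], [0.526, -0.003, 0.117]]
216 [[0.515, 0.013, 0.117], [0.515, 0.005, 0.116], [0.515, -0.003, 0.116]]
220 [[0.504, 0.013, 0.12], [0.504, 0.005, 0.117], [0.503, -0.004, 0.122]]
224 [[0.492, 0.012, 0.123], [0.492, 0.004, 0.122], [0.492, -0.004, 0.122]]
228 [[0.479, 0.01, 0.148], [0.48, 0.002, 0.145], [0.479, -0.006, 0.146]]
232 [[0.469, 0.01, 0.146], [0.469, 0.002, 0.146], [0.469, -0.005, 0.141]]
```

View pics/c.png

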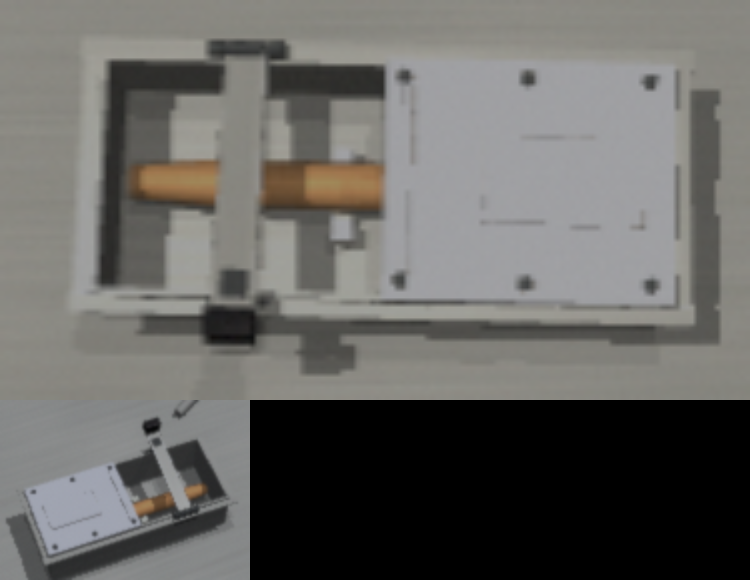

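The crop shows the strap slightly raised, at about 0.18 rad, with the grip block at crop (230,325). The cover's free edge is at crop x≈385 and the rim corners are clear.

Run:
```python
from h import *
c=lambda L:np.array(L)/5+[180,165]-0.4
r=onz("top",c([(82,38),(692,55),(692,322),(70,308)]),.09)[:,:2]; print(r.round(4).tolist(), [np.linalg.norm(r[i]-r[(i+1)%4]).round(3) for i in range(4)])
e=onz("top",c([(385,62),(382,300)]),.094)[:,:2]; print("edge",e.round(4).tolist())
k=onz("top",c([(675,65),(675,305)]),.094)[:,:2]; print("far",k.round(4).tolist())
h=onz("top",c([(248,48)]),.094)[:,:2];print("hinge",h)
pn=onz("top",c([(130,180),(385,185)]),.032)[:,:2];print("pin front/mid",pn)
g=onz("top",c([(230,325)]),.147);print("grip top",g)
yaw=np.arctan2(-(r[0]-r[1])[0],(r[0]-r[1])[1]),np.arctan2(-(r[3]-r[2])[0],(r[3]-r[2])[1]);print("yaw",yaw,"ctr",r.mean(0))
o=observe();print(R.from_rotvec(o["tcp_rot"]).as_matrix().round(3))
```

```text
[[0.6446, 0.0974], [0.6324, -0.2518], [0.48, -0.2467], [0.4897, 0.1005]] [np.float64(0.349), np.float64(0.153), np.float64(0.347), np.float64(0.155)]
edge [[0.6284, -0.0763], [0.4931, -0.074]]
far [[0.6257, -0.2413], [0.4892, -0.2369]]
hinge [[0.63709523 0.00164779]]
pin front/mid [[ 0.57123717  0.07613803]
 [ 0.56738852 -0.07561396]]
grip top [[0.47521269 0.00588451 0.147     ]]
yaw (np.float64(-0.03483714885199515), np.float64(-0.028147459644661647)) ctr [ 0.56167028 -0.0751662 ]
[[ 0.949  0.314 -0.   ]
 [ 0.314 -0.949  0.002]
 [ 0.    -0.002 -1.   ]]
```

```bash
python3 -m creep '[[[453,-407,0,0,0,20,1],[453,-407,0,0,0,20,1],[453,-407,0,0,0,20,1],[453,-407,0,0,0,20,1],[453,-407,0,0,0,20,1],[453,-407,0,0,0,20,1],[453,-407,0,0,0,20,1],[453,-407,0,0,0,20,1],[453,-407,0,0,0,20,1],[453,-407,0,0,0,20,1],[453,-407,0,0,0,20,1],[453,-407,0,0,0,20,1]]]' 20
```

```text
t: 1.3
ee_pos: [0.4704, 0.0001, 0.231]
tcp_rot: [3.141, -0.045, -0.0]
wrist_force: [-0.3, -0.7, 0.1]
gripper_width: 0.0854
finger_force: 0.0
```

```bash
python3 -m creep '[[[4,-6,0,0,0,0,0.7],[4,-6,0,0,0,0,0.7],[4,-6,0,0,0,0,0.7]]]'
python3 - <<'E'
from h import *
p,d=save("scene","s1"); cv2.imwrite("pics/s1c.png",cv2.resize(cv2.imread("pics/s1.png")[90:230,190:330],None,fx=4,fy=4,interpolation=cv2.INTER_CUBIC))
print(proj("scene",[[.4752,.0065,.135],[.6364,.0026,.094],observe()["ee_pos"]]))
E
```

```text
t: 1.6
ee_pos: [0.4737, 0.003, 0.2309]
tcp_rot: [3.14, -0.047, -0.002]
wrist_force: [0.0, -0.1, 0.0]
gripper_width: 0.0596
finger_force: 0.0
[[270.4173892  152.89167532]
 [287.91055405 195.72476954]
 [270.08046562 135.2446702 ]]
```

View pics/s1c.png

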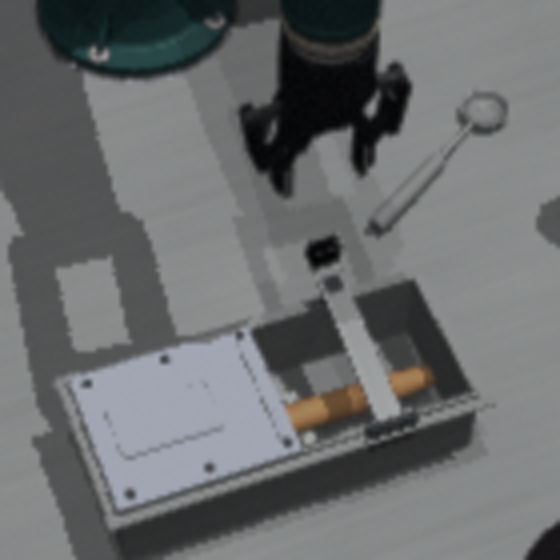

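The block shows at crop (322,252), which is scene pixel (270.5,153). That matches the predicted (270.4,152.9), so I'll go down and pinch it.

```bash
python3 -m creep '[[[1,-3,40,0,0,0,0.7],[1,-3,80,0,0,0,0.7],[1,-3,115,0,0,0,0.7],[1,-3,115,0,0,0,0.7],[1,-3,115,0,0,0,0.7],[1,-3,115,0,0,0,0],[1,-3,115,0,0,0,0],[1,-3,115,0,0,0,0],[1,-3,115,0,0,0,0],[1,-3,115,0,0,0,0]]]' 25
```

```text
t: 2.65
ee_pos: [0.4766, 0.0079, 0.1179]
tcp_rot: [-3.139, 0.045, -0.006]
wrist_force: [0.4, 5.0, 1.6]
gripper_width: 0.0277
finger_force: 32.0
```

```bash
python3 -m creep '[[[2,0,-10,0,0,0,0],[10,0,-27,0,0,0,0],[24,0,-52,0,0,0,0],[43,0,-74,0,0,0,0],[65,0,-93,0,0,0,0],[90,0,-107,0,0,0,0],[117,0,-117,0,0,0,0],[145,0,-122,0,0,0,0],[145,0,-122,0,0,0,0],[145,0,-122,0,0,0,0]]]' 25
```

```text
t: 3.65
ee_pos: [0.6215, 0.004, 0.2397]
tcp_rot: [-3.14, 0.043, -0.005]
wrist_force: [0.7, 5.9, 3.8]
gripper_width: 0.0274
finger_force: 29.0
```

```bash
python3 -m creep '[[[29,0,0,0,0,0,0],[57,0,5,0,0,0,0],[84,0,15,0,0,0,0],[110,0,29,0,0,0,0],[125,0,42,0,0,0,0],[134,0,50,0,0,0,0],[134,0,50,0,0,0,0],[134,0,50,0,0,0,0]]]' 25
```

```text
t: 4.45
ee_pos: [0.7559, 0.0003, 0.19]
tcp_rot: [-3.14, 0.044, -0.009]
wrist_force: [4.5, 5.3, 2.6]
gripper_width: 0.0276
finger_force: 34.7
```

```bash
python3 -m creep '[[[0,0,0,0,0,0,0.7],[0,0,0,0,0,0,0.7],[0,0,0,0,0,0,0.7],[0,0,-20,0,0,0,0.7],[0,0,-50,0,0,0,0.7],[0,0,-90,0,0,0,0.7],[-50,0,-100,0,0,0,0.7],[-100,0,-100,0,0,0,0.7],[-150,0,-100,0,0,0,0.7],[-200,0,-100,0,0,0,0.7],[-250,0,-100,0,0,0,0.7],[-300,0,-100,0,0,0,0.7]]]'
python3 - <<'E'
from h import *
p,d=save("top","t2"); save("scene","s2")
a=cv2.resize(p[160:245,180:330,::-1],None,fx=5,fy=5); b=cv2.resize(cv2.imread("pics/s2.png")[120:240,190:330],None,fx=1.25,fy=1.25); cv2.imwrite("pics/t2c.png",np.vstack([a,cv2.copyMakeBorder(b,0,0,0,a.shape[1]-b.shape[1],cv2.BORDER_CONSTANT)]))
E
```

```text
t: 5.65
ee_pos: [0.4527, 0.007, 0.2879]
tcp_rot: [3.14, -0.047, -0.001]
wrist_force: [-0.5, 0.3, 0.4]
gripper_width: 0.06
finger_force: 0.0
```

View pics/t2c.png

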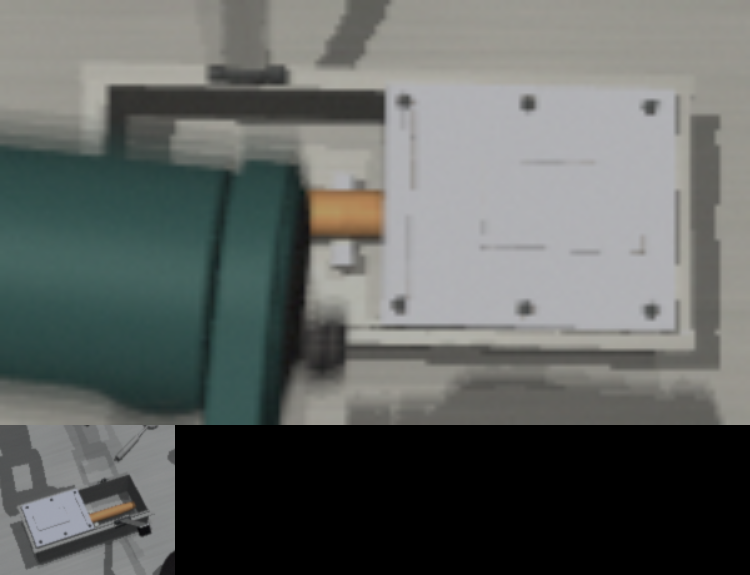

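The hasp is folded back over the +x side, with its grip at the small scene view's (145,530). The pin lies clear in the mouth, and the top view shows it at crop (310–383, 190–238).

Run:
```python
from h import *
for n,f in(("top","top0"),("scene","s2")):
    z=np.load(f"pics/{f}.npz");p,d=z["p"],z["d"];C=cloud(n,d);hsv=cv2.cvtColor(p,cv2.COLOR_RGB2HSV)
    m=(hsv[...,0]<20)&(hsv[...,1]>100)&(hsv[...,2]>50)&(abs(C[...,0]-.565)<.05)&(abs(C[...,1])<.1)
    W=onz(n,np.argwhere(m)[:,::-1],.034 if n=="top" else .036)[:,:2]
    print(n,len(W),W.min(0),W.max(0))
    for a in np.arange(-.07,.09,.02):
        s=W[abs(W[:,1]-a)<.006]
        if len(s)>3: print(round(a,2),s[:,0].min().round(4),s[:,0].max().round(4),s[:,0].mean().round(4))
    P=C[m]; print("depth cloud", np.median(P[:,0]),P[:,2].max(), np.percentile(P[:,1],[1,99]))
```

```text
top 313 [ 0.55394529 -0.07093021] [0.58154166 0.07475805]
-0.07 0.5539 0.5779 0.5659
-0.05 0.554 0.5781 0.5662
-0.03 0.5541 0.5782 0.5662
-0.01 0.5573 0.5783 0.5678
0.03 0.5575 0.5815 0.5687
0.05 0.5606 0.5786 0.5696
0.07 0.5607 0.5787 0.5709
depth cloud 0.5660523325391441 0.04954199308444318 [-0.07098895  0.07282855]
scene 237 [ 0.55243991 -0.05972678] [0.58265581 0.07454483]
-0.05 0.5526 0.5799 0.5662
-0.03 0.5556 0.5814 0.5688
-0.01 0.5546 0.5819 0.5682
0.01 0.5548 0.5822 0.5686
0.03 0.5552 0.5827 0.569
0.05 0.5582 0.5818 0.57
0.07 0.56 0.5795 0.5688
depth cloud 0.5714762926277922 0.04873809111832972 [-0.05959147  0.07199488]
```

```bash
python3 -m creep '[[[112,17,0,0,0,-90,0.65],[112,17,0,0,0,-90,0.65],[112,17,0,0,0,-90,0.65],[112,17,0,0,0,-90,0.65],[112,17,0,0,0,-90,0.65],[112,17,0,0,0,-90,0.65],[112,17,0,0,0,-90,0.65],[112,17,0,0,0,-90,0.65],[112,17,0,0,0,-90,0.65],[112,17,0,0,0,-90,0.65],[112,17,0,0,0,-90,0.65],[112,17,0,0,0,-90,0.65]]]'; python3 -m creep '[[[0,0,0,0,0,0,0.65],[0,0,0,0,0,0,0.65],[0,0,0,0,0,0,0.65]]]'
python3 - <<'E'
from h import *
o=observe();print(R.from_rotvec(o["tcp_rot"]).as_matrix().round(3),o["joint_pos"])
E
```

```text
t: 6.95
ee_pos: [0.567, -0.0133, 0.288]
tcp_rot: [2.254, 2.188, -0.001]
wrist_force: [-0.3, 0.8, -0.9]
gripper_width: 0.0552
finger_force: 0.0
t: 7.25
ee_pos: [0.5668, -0.0129, 0.2883]
tcp_rot: [2.254, 2.188, -0.0]
wrist_force: [0.1, 0.4, 0.6]
gripper_width: 0.0552
finger_force: 0.0
[[ 0.03  1.   -0.  ]
 [ 1.   -0.03 -0.  ]
 [-0.   -0.   -1.  ]] [-1.22677560e-01  1.21691651e-01  1.22128010e+00 -1.86794366e-04
  1.79860731e+00 -9.27153992e-02]
```

```bash
python3 -m creep '[[[0,1,45,0,0,0,0.65],[0,1,90,0,0,0,0.65],[0,1,135,0,0,0,0.65],[0,1,175,0,0,0,0.65],[0,1,205,0,0,0,0.65],[0,1,230,0,0,0,0.65],[0,1,250,0,0,0,0.65],[0,1,265,0,0,0,0.65],[0,1,272,0,0,0,0.65],[0,1,272,0,0,0,0.65],[0,1,272,0,0,0,0.65]]]'
python3 - <<'E'
from h import *
save("scene","s3"); cv2.imwrite("pics/s3c.png",cv2.resize(cv2.imread("pics/s3.png")[90:240,190:330],None,fx=4,fy=4,interpolation=cv2.INTER_CUBIC))
E
```

```text
t: 8.35
ee_pos: [0.5635, -0.0125, 0.014]
tcp_rot: [-2.249, -2.183, 0.011]
wrist_force: [-8.5, 0.6, -1.3]
gripper_width: 0.0555
finger_force: 0.0
```

View pics/s3c.png

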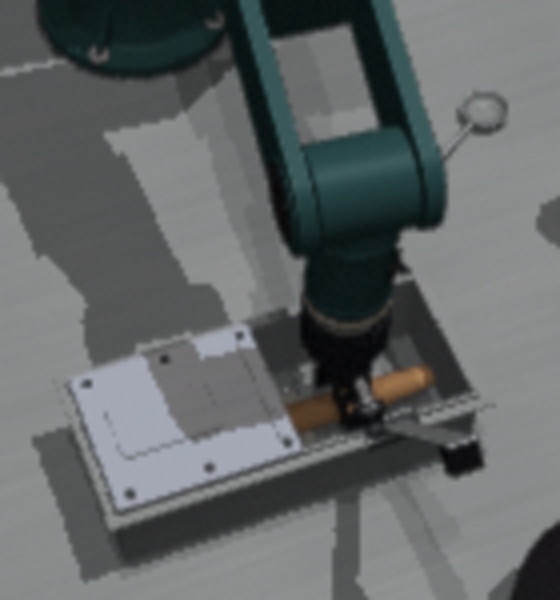

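The fingers straddle the pin at crop (360,400). The open strap's hinge is just beside the gripper, which likely explains the 8.5 N side force, so I'll ease off that side and close.

```bash
python3 -m creep '[[[0,-3,0,0,0,0,0.5],[0,-3,0,0,0,0,0.4],[0,-2,0,0,0,0,0],[0,-2,0,0,0,0,0],[0,-2,0,0,0,0,0],[0,-2,0,0,0,0,0],[0,-2,0,0,0,0,0],[0,-2,0,0,0,0,0]]]' 80
```

```text
t: 9.2
ee_pos: [0.5665, -0.0128, 0.017]
tcp_rot: [2.253, 2.188, 0.002]
wrist_force: [-0.7, 0.7, 4.6]
gripper_width: 0.0252
finger_force: 78.7
```

The width reads 25 mm, but the pin is 28 mm, so the grip may be above its thickest line. I'll regrip 5 mm lower.

```bash
python3 -m creep '[[[0,0,0,0,0,0,0.5],[0,0,0,0,0,0,0.5],[0,0,5,0,0,0,0.5],[0,0,5,0,0,0,0.5],[0,0,5,0,0,0,0],[0,0,5,0,0,0,0],[0,0,5,0,0,0,0],[0,0,5,0,0,0,0],[0,0,5,0,0,0,0]]]' 80
```

```text
t: 10.1
ee_pos: [0.5656, -0.0128, 0.0111]
tcp_rot: [-2.254, -2.188, 0.001]
wrist_force: [-0.6, 0.8, -0.9]
gripper_width: 0.0259
finger_force: 78.5
```

```bash
python3 -m creep '[[[0,0,-7,0,2,0,0],[1,0,-13,0,4,0,0],[1,0,-19,0,5.7,0,0],[1,0,-25,0,7.5,0,0],[0,0,-31,0,9.2,0,0],[0,0,-37,0,11,0,0],[-1,0,-43,0,13,0,0],[-1,0,-50,0,15,0,0],[-1,0,-50,0,15,0,0],[-1,0,-50,0,15,0,0]]]' 80
python3 - <<'E'
from h import *
p,d=save("scene","s4"); C=cloud("scene",d);hsv=cv2.cvtColor(p,cv2.COLOR_RGB2HSV)
m=(hsv[...,0]<20)&(hsv[...,1]>100)&(hsv[...,2]>50)&(abs(C[...,0]-.565)<.06)&(abs(C[...,1])<.12)
P=C[m];P=P[np.argsort(P[:,1])];print(len(P))
for b in np.array_split(P,7): print(b.mean(0).round(3))
cv2.imwrite("pics/s4c.png",cv2.resize(cv2.imread("pics/s4.png")[90:240,190:330],None,fx=4,fy=4,interpolation=cv2.INTER_CUBIC))
E
```

```text
t: 11.1
ee_pos: [0.5657, -0.0142, 0.0613]
tcp_rot: [-2.115, -2.052, -0.278]
wrist_force: [-0.4, 0.2, -2.2]
gripper_width: 0.0256
finger_force: 78.6
199
[ 0.57  -0.063  0.079]
[ 0.57  -0.047  0.082]
[ 0.573 -0.004  0.1  ]
[0.57  0.011 0.098]
[0.57  0.025 0.102]
[0.57  0.04  0.105]
[0.568 0.058 0.104]
```

View pics/s4c.png

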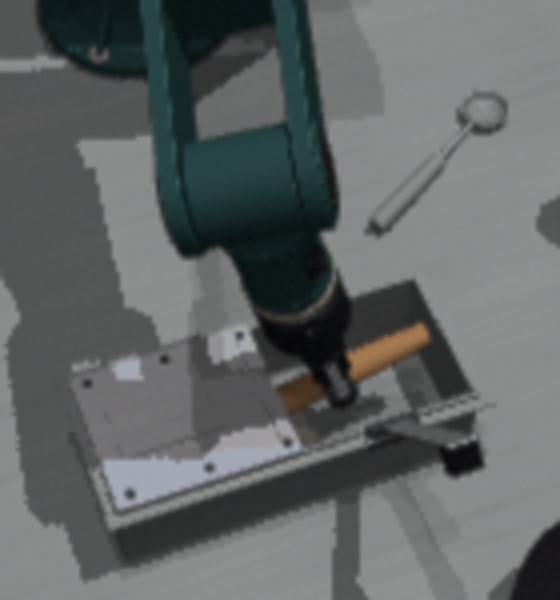

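The pin is tilted 15° in the grip, its front end clear of the end wall at crop (425,332), and its weight shows on the wrist. Next I draw it out slantwise.

```bash
python3 -m creep '[[[17,0,-3,0,1.7,0,0],[34,0,-6,0,3.4,0,0],[50,0,-9,0,5,0,0],[68,0,-15,0,6.7,0,0],[85,0,-21,0,8.3,0,0],[102,0,-27,0,10,0,0],[124,0,-31,0,10,0,0],[146,0,-35,0,10,0,0],[168,0,-39,0,10,0,0],[168,0,-39,0,10,0,0],[168,0,-39,0,10,0,0]]]' 80
python3 - <<'E'
from h import *
save("scene","s5"); cv2.imwrite("pics/s5c.png",cv2.resize(cv2.imread("pics/s5.png")[80:240,190:340],None,fx=3.7,fy=3.7,interpolation=cv2.INTER_CUBIC))
E
```

```text
t: 12.25
ee_pos: [0.5701, 0.1387, 0.1429]
tcp_rot: [-2.01, -1.955, -0.446]
wrist_force: [1.0, 0.0, -2.6]
gripper_width: 0.0261
finger_force: 78.6
```

View pics/s5c.png

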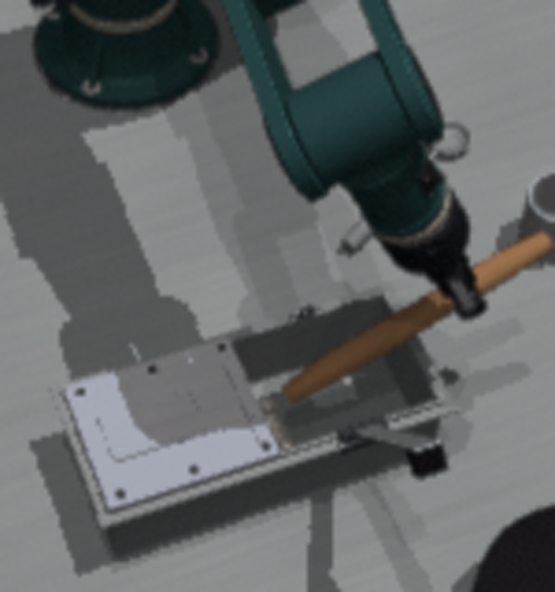

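The tail at crop (288,392) is out in the open mouth, past the cover edge, so I'll lift straight up.

```bash
python3 -m creep '[[[8,0,-17,0,0,0,0],[18,0,-39,0,0,0,0],[30,0,-65,0,0,0,0],[43,0,-92,0,0,0,0],[56,0,-120,0,0,0,0],[67,0,-144,0,0,0,0],[76,0,-163,0,0,0,0],[80,0,-172,0,0,0,0],[80,0,-172,0,0,0,0],[80,0,-172,0,0,0,0],[80,0,-172,0,0,0,0],[80,0,-172,0,0,0,0]]]' 80
python3 - <<'E'
from h import *
o=observe();print(np.abs(o["dq"]).max())
p,d=save("scene","s6");t,dt=save("top","t6"); cv2.imwrite("pics/s6c.png",cv2.resize(np.hstack([p[40:240,190:370],t[100:300,170:350]])[:,:,::-1],None,fx=2.2,fy=2.2,interpolation=cv2.INTER_CUBIC))
C=cloud("scene",d);hsv=cv2.cvtColor(p,cv2.COLOR_RGB2HSV)
m=(hsv[...,0]<20)&(hsv[...,1]>100)&(hsv[...,2]>50)&(abs(C[...,0]-.57)<.06)&(abs(C[...,1]-.1)<.2)&(C[...,2]>.1)
P=C[m];P=P[np.argsort(P[:,1])];print(P[:8].mean(0),P[-8:].mean(0))
E
```

```text
t: 13.5
ee_pos: [0.5698, 0.1381, 0.3304]
tcp_rot: [-2.011, -1.951, -0.443]
wrist_force: [0.6, -0.3, -2.2]
gripper_width: 0.0258
finger_force: 78.8
0.008848017023783511
[ 0.56693527 -0.04307264  0.27615201] [0.57548585 0.2029089  0.38991536]
```

View pics/s6c.png

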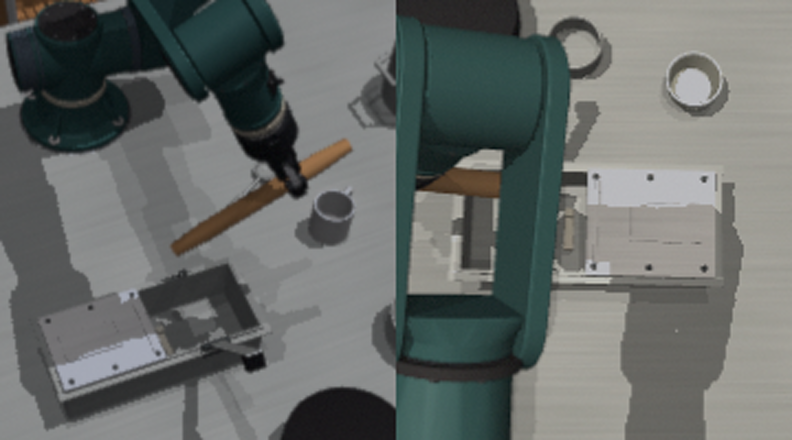

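The pin hangs clear, with its ends at z≈0.27 and 0.39 m (crop (175,247) and (350,147)). The hasp is still folded back at (255,360).

```bash
python3 -c "from rig import *; print(job_done())"
```

```text
the job is handed in; nothing more can be done
None
```

The job is handed in: the hasp is left open at about 2.3 rad, and the rolling pin is held still in the gripper, its lower end roughly 180 mm above the pan's rim, after about 13.6 s of the 51 s allowed.

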